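# Load the burn-in fixture in reverse order

### The arm

A 6-joint arm with a two-finger parallel gripper is mounted at the origin on the work surface. World frame = base frame: x ahead of the robot, y to its left, z up, the work surface at z = 0. Lengths are in m, angles in rad, forces in N, time in s.
With the tool pointing down it reaches from about 0.375 to 0.9 m from the base axis. Payload 3.1 kg.
Tool frame: the origin (TCP) lies at the very end of the fingers, on their centre line; the grasp point (between the pads) lies 19 mm behind it; y points along the fingers, x is the direction in which the jaws open and shut, and the axes are right-handed (so a half turn about y gives the same grasp; the last joint's range is limited). The gripper opens to 87 mm and grips with 3 to 60 N. Pads are 19 mm wide; open, the fingers measure 117 mm over their backs; the gripper's body (75 mm by 190 mm) begins 51 mm behind the grasp point.
Start: joints at [-0.178, 0.527, 1.433, -0, 1.181, -0.178], TCP at [0.625, 0, 0.223] pointing down, gripper open.
Joint ranges: [-3.08, 3.08], [-0.75, 2.2], [0.22, 2.44], [-1.43, 4.57], [0, 2.65], [-2.85, 2.85]. Speed limits (rad/s): [2.79, 2.79, 3.14, 3.14, 3.14, 3.14].

### API

Orientations are given as a unit quaternion [x, y, z, w].
In Python, from rig import robot gives the robot as it stands.
- The arm moves only by the shell command python3 -m creep 'ROWS' [FORCE]. ROWS is JSON, a list of rows, each a list of 3 entries, a list of its own where there are three numbers: the shift along the tool's x, y, z in mm, then the turn about the tool's y in rad, then the opening, from 0 (shut) to 1 (fully open). A call has 1 to 8 rows; each row shifts and turns the commanded pose from where the row before left it, along the tool's axes as they then stand; what a row does not reach is not made up. A row lasts 1/10 s, in which the tool goes at most 50 mm and 8.59 degrees, less where a joint would pass 70% of its speed; a pose out of reach is approached as far as the arm can. A call with a gripper value outside its range is refused whole. The fingers move at their own pace and stop on an object; FORCE is the grip in N (left out, the last holds). Time passes only in rows, so rows that do not move let the fingers close. It gives the time, the measured TCP pose, the force and the opening at its end, in the units of the state.
- robot.get_obs(): the state, without advancing time (a new reading comes with each control period).
- robot.camera(name): name is "scene" or "side" or "wrist"; returns a dict with "pixels" (400x640x3 uint8, red, green, blue), "fx", "fy", "cx", "cy" (pixels), "k1" (the pictures are not rectified: a ray, as slopes to the right and down, at radius r is drawn at 1 + k1 r^2 times it, then the intrinsics apply), "position" and "rotation" of the camera in the world. Camera axes: x right, y up, looking along -z (the intrinsics and any distortion apply to the point x, -y, -z); pixel columns grow to the right and rows downward; lengths in m; the calibration is good to about 2 mm. A picture is of the moment at which its call begins. There is no depth.
- robot.hand_in(): hands the job in, once; it reports no verdict.
The state is a dict: "time": time; "q": joint angles; "joint_velocities": joint speeds; "joint_torque": joint torques, N m; "position": TCP position; "tool_rot": TCP orientation; "ft_force": force on the tool from outside, world axes, zero at the start; "moment": the same for the moment, N m; "grip_width": finger opening in m.
Only numpy, scipy, OpenCV 4.12 (cv2) and the standard library are available. Lean on these libraries where they do the work, as an engineer would, in place of code of your own. Each camera call takes 0.05 s, during which the arm holds its last target.

### The job

Move the three white modules from the black trays of the transport carrier into the aluminium nests of the burn-in fixture, in reverse order: the one farthest from the robot in the carrier goes into the nest nearest the robot, the middle one into the middle nest, and the nearest one into the farthest nest. Keep them upright, set each down (do not drop it) so that it sits flat inside its nest, and leave the small black screw bin between the racks where it is.

Things in the scene. Friction and masses are not known exactly. Their poses are not given: they have to be found in the camera images.
- module_low: Loose white plastic power-module housing, about 140 g (varies). Base block 48 (x) x 60 (y) x 26 mm high, small rounded edges; flat top with five dark vent slots; total height 26 mm. Origin at the centre of its underside, z up. The two 60 mm-apart end faces of the base (facing +y and -y) are flat, clear and good to grip from above.
- module_tall: Loose white plastic power-module housing, about 140 g (varies). Base block 48 (x) x 60 (y) x 26 mm high, small rounded edges; on top of it, centred, a smaller block 30 x 36 mm; total height 44 mm. Origin at the centre of its underside, z up. The two 60 mm-apart end faces of the base (facing +y and -y) are flat, clear and good to grip from above.
- module_round: Loose white plastic power-module housing, about 140 g (varies). Base block 48 (x) x 60 (y) x 26 mm high, small rounded edges; on top of it, centred, a round boss of 36 mm diameter; total height 39 mm. Origin at the centre of its underside, z up. The two 60 mm-apart end faces of the base (facing +y and -y) are flat, clear and good to grip from above.
- tray_low: Fixed black tray of the carrier (grey base, 6 mm high, left or right of centre), in which the low module starts; it marks that module's place in the row. Three alike, about 85 mm apart along their x axis, which points away from the robot (within 0.35 rad). 72 (x) x 84 (y) mm outside, floor 3 mm thick, lip 3 mm wide rising 4 mm above the floor. Origin: centre of underside.
- tray_tall: Fixed black tray of the carrier (grey base, 6 mm high, left or right of centre), in which the tall module starts; it marks that module's place in the row. Three alike, about 85 mm apart along their x axis, which points away from the robot (within 0.35 rad). 72 (x) x 84 (y) mm outside, floor 3 mm thick, lip 3 mm wide rising 4 mm above the floor. Origin: centre of underside.
- tray_round: Fixed black tray of the carrier (grey base, 6 mm high, left or right of centre), in which the round module starts; it marks that module's place in the row. Three alike, about 85 mm apart along their x axis, which points away from the robot (within 0.35 rad). 72 (x) x 84 (y) mm outside, floor 3 mm thick, lip 3 mm wide rising 4 mm above the floor. Origin: centre of underside.
- nest_near: Fixed aluminium nest, the one nearest the robot, of the fixture (dark steel base 12 mm high), empty at first. Three alike, about 85 mm apart along their x axis, which points away from the robot (within 0.35 rad). 72 (x) x 84 (y) mm outside, floor 3 mm thick, lip 3 mm wide and 4 mm above the floor (9 mm play each way). Origin: centre of underside, 3 mm below the floor.
- nest_mid: Fixed aluminium nest, the one in the middle, of the fixture (dark steel base 12 mm high), empty at first. Three alike, about 85 mm apart along their x axis, which points away from the robot (within 0.35 rad). 72 (x) x 84 (y) mm outside, floor 3 mm thick, lip 3 mm wide and 4 mm above the floor (9 mm play each way). Origin: centre of underside, 3 mm below the floor.
- nest_far: Fixed aluminium nest, the one farthest from the robot, of the fixture (dark steel base 12 mm high), empty at first. Three alike, about 85 mm apart along their x axis, which points away from the robot (within 0.35 rad). 72 (x) x 84 (y) mm outside, floor 3 mm thick, lip 3 mm wide and 4 mm above the floor (9 mm play each way). Origin: centre of underside, 3 mm below the floor.
- screw_bin: Bystander: loose open black bin of screws, 70 x 55 x 30 mm high, 0.4 kg, on the bench between the two racks. Origin at the centre of its underside. Leave it alone.
Mind the look-alikes: they are no part of the job. Leave any blue or yellow look-alike of the module_round alone.

How it is judged:
By the outcome, as a careful person would: the job done as asked, in the order asked, and still so for the second after the job is handed in, with the robot touching nothing.
It also fails if it takes over 96 s, if anything falls off the work surface, if the arm or the gripper's body presses on something with over 40 N, if the wrist force passes 120 N, or if a joint passes its speed limit or range.

## Working session

There is one attempt and no reset: what is moved stays moved. The work goes in short steps, Python scripts to look and compute and a shell command to move; the robot and the scene stay as the last step left them, time stands still between calls to the robot, and variables do not carry over. Pictures are saved under pics/ and viewed, and the job is handed in when it is done.

```bash
ls; mkdir -p pics; python3 - <<'E'
from rig import robot
import cv2
o=robot.get_obs();print(o)
for n in("scene","side","wrist"):
    c=robot.camera(n);cv2.imwrite(f"pics/{n}0.png",c["pixels"][:,:,::-1]);print(n,{k:v for k,v in c.items() if k!="pixels"})
E
```

```text
pics
{'time': 0.0, 'q': array([-1.78517909e-01,  5.28482591e-01,  1.43393341e+00, -1.09088829e-05,
        1.18140339e+00, -1.78480190e-01]), 'joint_velocities': array([-0.0026446 ,  0.00086298,  0.00097724, -0.00218638, -0.00016297,
       -0.00094711]), 'joint_torque': array([-5.45745443e-04, -4.40045428e+01, -1.76593530e+01,  6.32597599e-02,
        5.83207863e-02, -1.53719384e-04]), 'position': array([6.24245488e-01, 1.51281572e-04, 2.21551667e-01]), 'tool_rot': array([-0.70697007,  0.00078726,  0.00076353,  0.70724261]), 'ft_force': array([-0.12610292,  0.29869546,  0.52123684]), 'moment': array([ 0.04602513, -0.01047794,  0.00640964]), 'grip_width': 0.08689466343514142}
scene {'fx': 457.3372942471469, 'fy': 457.3372942471469, 'cx': 322.6795803372318, 'cy': 203.42976432349755, 'k1': -0.1319592615976007, 'position': array([ 1.11194747, -0.67169067,  0.76156422]), 'rotation': array([0.37640836, 0.13200573, 0.32631098, 0.85697864])}
side {'fx': 362.1617213040345, 'fy': 362.1617213040345, 'cx': 317.1139485537196, 'cy': 195.08647709632743, 'k1': 0.02582083644928175, 'position': array([0.28994801, 0.44916246, 0.67956846]), 'rotation': array([-0.1079558 ,  0.35470173,  0.89525166, -0.24709654])}
wrist {'fx': 283.5177194352619, 'fy': 283.5177194352619, 'cx': 323.3794029788637, 'cy': 201.12341077530635, 'k1': -0.00641172109430413, 'position': array([0.62492183, 0.08481399, 0.38365561]), 'rotation': array([-1.54211432e-01,  1.42492746e-03, -8.35619185e-04,  9.88036490e-01])}
```

View pics/scene0.png

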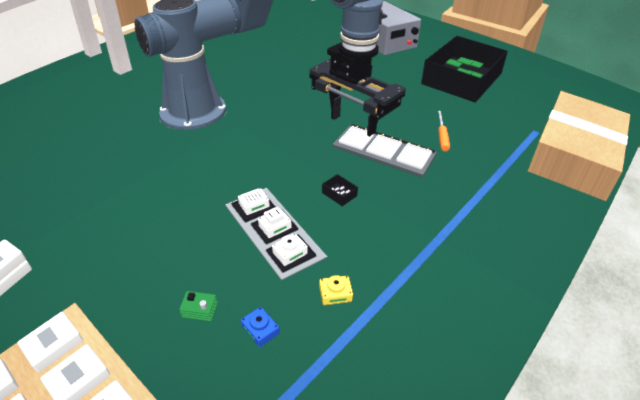

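View pics/side0.png

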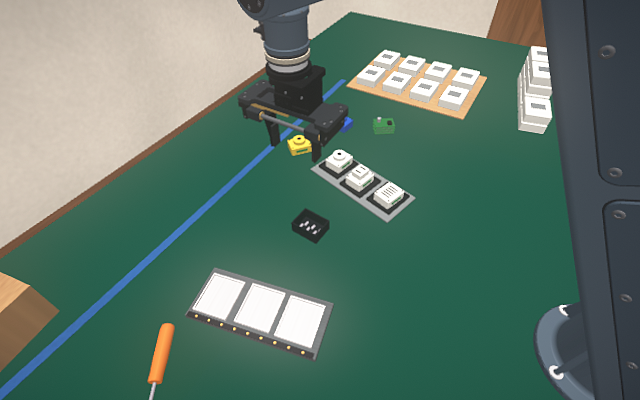

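View pics/wrist0.png

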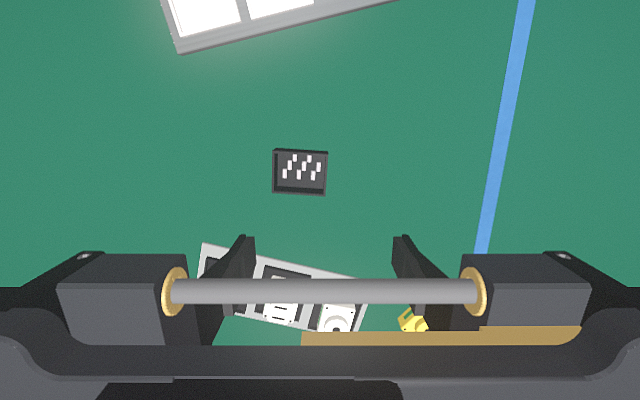

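```bash
cat > h.py <<'E'
import numpy as np, cv2
from scipy.spatial.transform import Rotation as R
from rig import robot
CAL={}
def grab(n,fn=None):
    c=robot.camera(n)
    if fn: cv2.imwrite(f"pics/{fn}.png",c["pixels"][:,:,::-1])
    return c
def ray(c,u,v):
    K=np.array([[c["fx"],0,c["cx"]],[0,c["fy"],c["cy"]],[0,0,1]])
    p=cv2.undistortPoints(np.array([[[u,v]]],float),K,np.array([c["k1"],0,0,0.]))[0,0]
    return R.from_quat(c["rotation"]).apply([p[0],-p[1],-1])
def at(c,u,v,z):
    d=ray(c,u,v);return c["position"]+d*(z-c["position"][2])/d[2]
def proj(c,P):
    p=R.from_quat(c["rotation"]).inv().apply(np.atleast_2d(P)-c["position"])
    x=p[:,0]/-p[:,2];y=-p[:,1]/-p[:,2];s=1+c["k1"]*(x*x+y*y)
    return np.c_[c["fx"]*x*s+c["cx"],c["fy"]*y*s+c["cy"]]
def crop(src,dst,u,v,w,h,k):
    im=cv2.imread(f"pics/{src}.png")[v:v+h,u:u+w]
    im=cv2.resize(im,None,fx=k,fy=k,interpolation=cv2.INTER_CUBIC)
    for i in range(0,w,10): cv2.line(im,(i*k,0),(i*k,12 if i%50==0 else 5),(0,0,255),1)
    for i in range(0,w,20): cv2.putText(im,str(u+i),(i*k,22),0,.35,(0,0,255),1)
    for i in range(0,h,10): cv2.line(im,(0,i*k),(6,i*k),(0,0,255),1);cv2.putText(im,str(v+i),(8,i*k+4),0,.35,(0,255,255),1)
    cv2.imwrite(f"pics/{dst}.png",im)
E
python3 -c "
from h import *
crop('scene0','c1',220,180,115,100,6)
crop('scene0','c2',325,115,120,60,6)
crop('side0','c3',300,140,120,85,6)
crop('side0','c4',180,260,160,100,5)
"
```

```text
(no output)
```

View pics/c1.png

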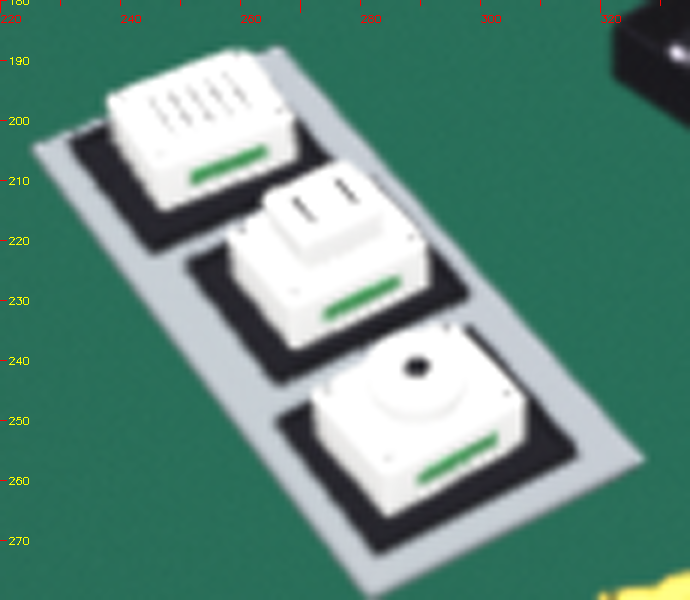

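View pics/c2.png

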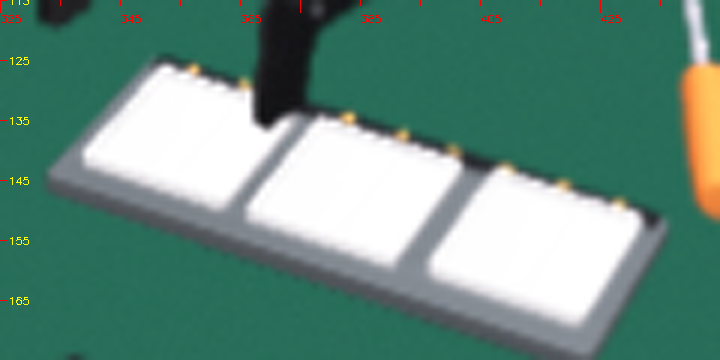

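View pics/c3.png

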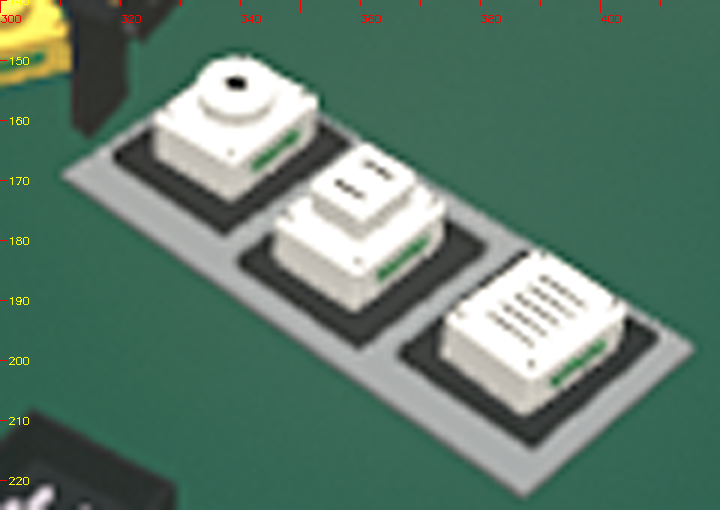

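View pics/c4.png

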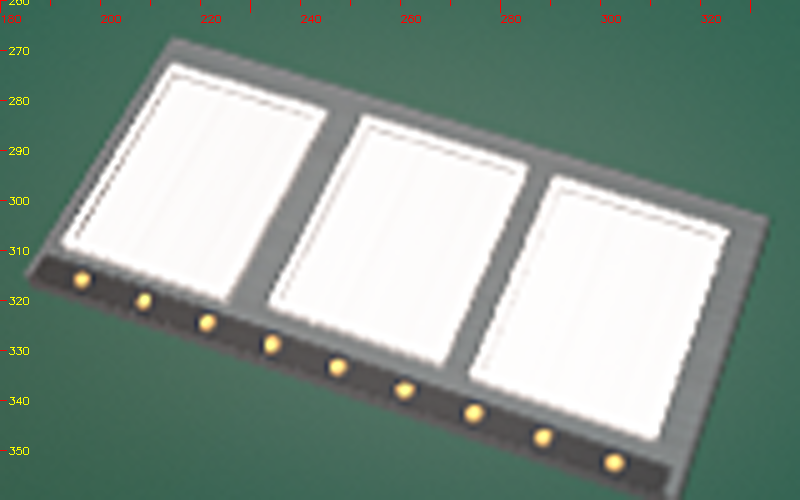

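```bash
cat > fit.py <<'E'
from h import *
from scipy.optimize import minimize
def box(hx,hy,z0,z1): return np.array([[a,b,z] for a in(-hx,hx) for b in(-hy,hy) for z in(z0,z1)])
def cyl(r,z0,z1):
    t=np.linspace(0,2*np.pi,24);return np.array([[r*np.cos(a),r*np.sin(a),z] for a in t for z in(z0,z1)])
MOD={"low":[box(.024,.030,0,.026)],"tall":[box(.024,.030,0,.026),box(.015,.018,.026,.044)],"round":[box(.024,.030,0,.026),cyl(.018,.026,.039)]}
NEST=[box(.036,.042,0,.007)]
def place(P,x,y,yaw,z): return R.from_euler('z',yaw).apply(P)+[x,y,z]
S=8
def sil(c,parts,p,z,win):
    u,v,w,h=win;m=np.zeros((h*S,w*S),np.uint8)
    for P in parts:
        q=(proj(c,place(P,*p,z))+.5-[u,v])*S-.5
        cv2.fillConvexPoly(m,cv2.convexHull(np.round(q*16).astype(np.int32)),1,shift=4)
    return cv2.resize(m.astype(np.float32),(w,h),interpolation=cv2.INTER_AREA)
def measured(c,win,lo=105,satmax=70):
    u,v,w,h=win;im=c["pixels"][v:v+h,u:u+w]
    f=im.astype(float).min(2)  # min channel: white high, green/black low
    return f
def fit(obs,parts,p0,z):
    # obs: list of (cam, win, mask float)
    def cost(p): return sum(np.abs(sil(c,parts,p,z,w)-m).sum() for c,w,m in obs)
    best=None
    for s in(.01,.004):
        r=minimize(cost,p0,method='Nelder-Mead',options=dict(initial_simplex=np.array([p0]+[np.array(p0)+d for d in np.diag([s,s,.1 if s>.005 else .04])]),xatol=1e-5,fatol=.05))
        p0=r.x
    return r.x,r.fun
E
python3 - <<'E'
from fit import *
sc=grab("scene","s1");sd=grab("side","d1")
# initial positions
C3=lambda x,y:(300+x/6,140+y/6);C4=lambda x,y:(180+x/5,260+y/5);C1=lambda x,y:(220+x/6,180+y/6)
tr=[[(232,0)]]
print("carrier base corners side",[at(sd,*C3(*q),.006).round(4) for q in((62,175),(525,495),(692,348))])
print("carrier scene",[at(sc,*C1(*q),.006).round(4) for q in((33,148),(280,48),(643,458),(370,597))])
for n,q in dict(far=[(173,62),(328,110),(228,300),(62,247)],mid=[(360,115),(528,163),(440,365),(268,305)],near=[(553,175),(730,232),(657,440),(470,377)]).items():
    P=np.array([at(sd,*C4(*a),.019) for a in q]);print(n,P.mean(0).round(4),"sides",[np.linalg.norm(P[i]-P[i-1]).round(4) for i in range(4)])
C2=lambda x,y:(325+x/6,115+y/6)
for n,q in dict(mid=[(325,115),(462,165),(395,265),(248,212)],far=[(495,168),(642,215),(582,325),(430,270)]).items():
    P=np.array([at(sc,*C2(*a),.019) for a in q]);print(n,P.mean(0).round(4),"sides",[np.linalg.norm(P[i]-P[i-1]).round(4) for i in range(4)])
for nm,cs in dict(low=[(107,97),(297,118)],tall=[(230,238),(428,245)],round=[(315,392),(525,398)]).items():
    print(nm,np.mean([at(sc,*C1(*a),.035) for a in cs],0).round(4))
E
```

```text
carrier base corners side [array([ 0.6996, -0.166 ,  0.006 ]), array([ 0.441 , -0.0989,  0.006 ]), array([ 0.413 , -0.2077,  0.006 ])]
carrier scene [array([ 0.4184, -0.2139,  0.006 ]), array([ 0.4477, -0.1043,  0.006 ]), array([ 0.7065, -0.1717,  0.006 ]), array([ 0.678 , -0.2821,  0.006 ])]
far [0.6506 0.2528 0.019 ] sides [np.float64(0.0859), np.float64(0.0722), np.float64(0.0847), np.float64(0.0718)]
mid [0.5665 0.2312 0.019 ] sides [np.float64(0.0837), np.float64(0.0737), np.float64(0.0858), np.float64(0.0714)]
near [0.4833 0.214  0.019 ] sides [np.float64(0.0847), np.float64(0.0744), np.float64(0.0835), np.float64(0.0728)]
mid [0.5717 0.2282 0.019 ] sides [np.float64(0.0903), np.float64(0.0724), np.float64(0.0882), np.float64(0.0737)]
far [0.6567 0.2499 0.019 ] sides [np.float64(0.0894), np.float64(0.0726), np.float64(0.0923), np.float64(0.073)]
low [ 0.4761 -0.1715  0.035 ]
tall [ 0.5662 -0.1898  0.035 ]
round [ 0.6447 -0.2219  0.035 ]
```

```bash
python3 - <<'E'
from h import *
sc=grab("scene");sd=grab("side")
for s in(-1,1):
    for yy in(-.0095,.0095):
        P=[.6242+s*.0435,yy,.2216];print(P,proj(sc,P).round(1),proj(sd,P).round(1))
crop('scene0','f1',310,60,100,80,6);crop('side0','f2',250,90,100,80,6);
E
```

```text
[0.5807, -0.0095, 0.2216] [[334.7 119.2]] [[316.  154.9]]
[0.5807, 0.0095, 0.2216] [[340.2 115.8]] [[310.8 160.5]]
[0.6677, -0.0095, 0.2216] [[366.6 134.7]] [[279.5 141. ]]
[0.6677, 0.0095, 0.2216] [[372.1 131. ]] [[274.  146.1]]
```

View pics/f1.png

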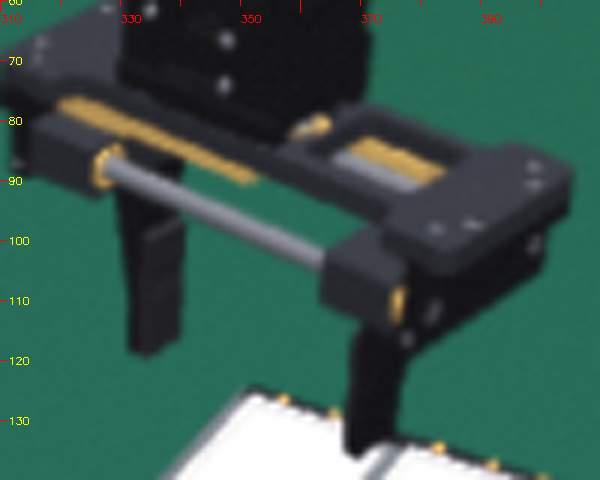

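View pics/f2.png

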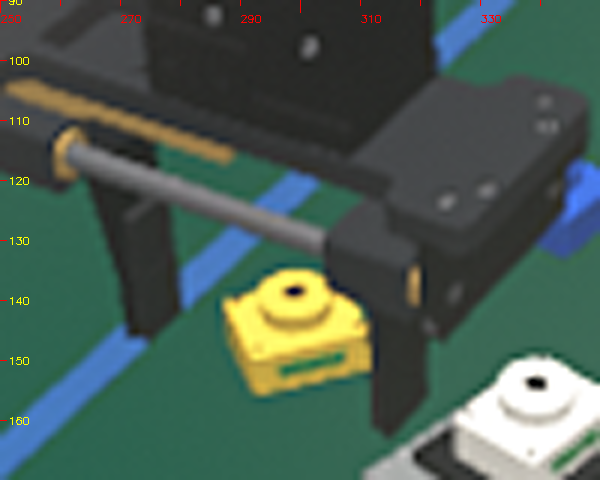

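```bash
python3 -m creep '[[[-18,0,33],0,1],[[-18,0,33],0,1],[[-18,0,33],0,1],[[0,0,0],0,1],[[0,0,0],0,1],[[0,0,0],0,1]]'; python3 -c "
from h import *
grab('wrist','w1');print(robot.get_obs()['position'])"
```

```text
time: 0.95
position: [0.5719, 0.0983, 0.2228]
tool_rot: [0.707, 0.0, 0.001, -0.707]
ft_force: [-0.6, 0.6, 0.3]
grip_width: 0.0872
[0.57194659 0.09805936 0.22267955]
```

View pics/w1.png

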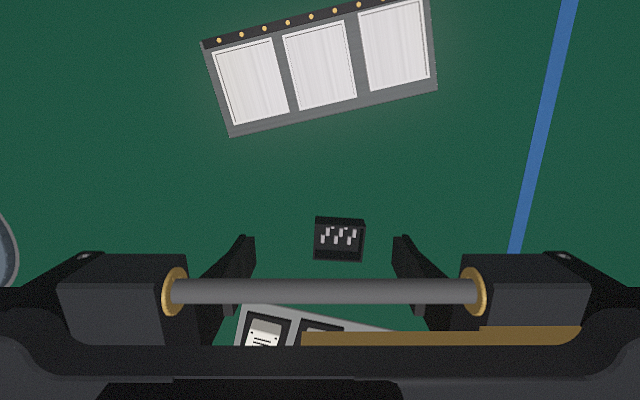

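```bash
python3 -m creep '[[[0,0,-48],0,1],[[0,0,-48],0,1],[[0,0,-48],0,1],[[0,0,-48],0,1],[[0,0,-48],0,1],[[0,0,-48],0,1],[[0,0,-48],0,1],[[0,0,-48],0,1]]';python3 -m creep '[[[0,0,-36],0,1],[[0,0,0],0,1],[[0,0,0],0,1],[[0,0,0],0,1]]'; python3 -c "
from h import *
grab('wrist','w2')
crop('w1','w1c',195,0,250,140,3);crop('w2','w2c',170,40,260,180,3)"
```

```text
time: 1.8
position: [0.5705, -0.2887, 0.2224]
tool_rot: [0.707, -0.001, 0.001, -0.707]
ft_force: [1.0, 0.3, 0.8]
grip_width: 0.0872
time: 2.2
position: [0.5706, -0.3204, 0.2222]
tool_rot: [-0.707, 0.0, 0.0, 0.708]
ft_force: [-0.4, 0.8, 0.5]
grip_width: 0.0873
```

View pics/w2.png

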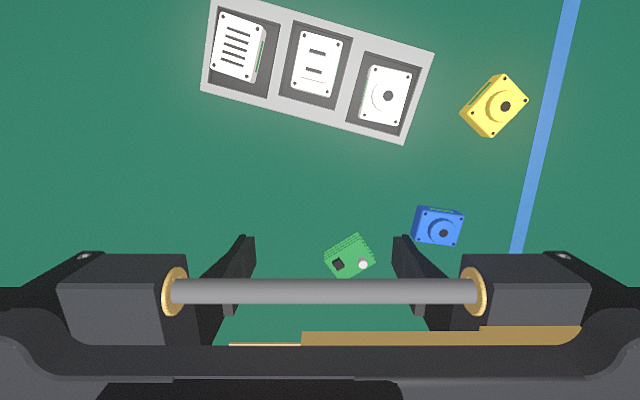

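View pics/w1c.png

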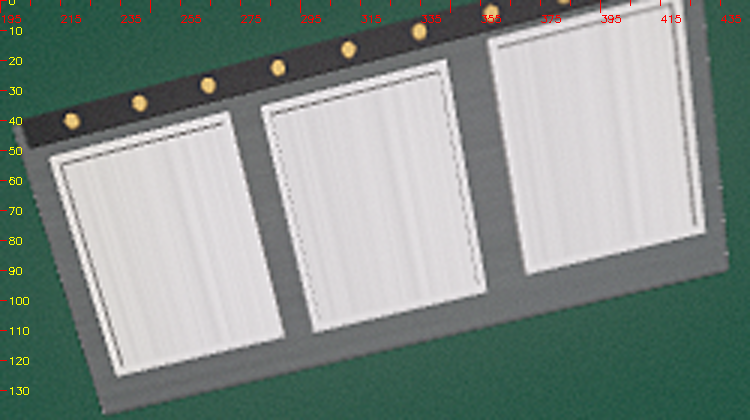

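```bash
python3 -c "
from h import *
crop('w2','w2c',195,0,250,150,3)"
```

```text
(no output)
```

View pics/w2c.png

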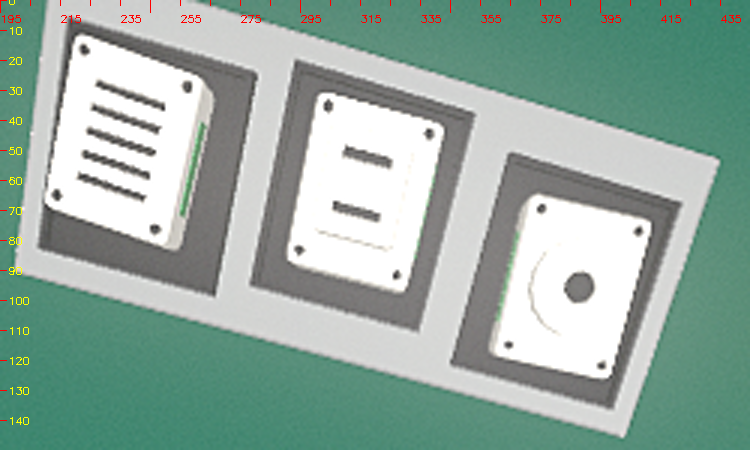

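```bash
python3 - <<'E'
from h import *
w=grab("wrist");o=robot.get_obs();print(o["position"],w["position"])
off=w["position"]-o["position"]
w1=dict(w);w1["position"]=np.array([.57195,.09806,.22268])+off
C=lambda q:(195+q[0]/3,q[1]/3)
def quad(c,q,z):
    P=np.array([at(c,*C(a),z) for a in q]);m=P.mean(0)
    # q: TL,TR,BR,BL ; x axis = TL->TR avg, y axis = BL->TL
    X=(P[1]-P[0]+P[2]-P[3])/2;Y=(P[0]-P[3]+P[1]-P[2])/2
    return m[:2].round(4),"len",np.linalg.norm(X).round(4),np.linalg.norm(Y).round(4),"yaw",np.arctan2(X[1],X[0]).round(3),np.arctan2(-Y[0],Y[1]).round(3)
for n,q in dict(near=[(48,157),(230,112),(285,337),(118,376)],mid=[(262,106),(447,60),(487,292),(313,332)],far=[(488,40),(682,-8),(705,232),(527,275)]).items(): print(n,*quad(w1,q,.019))
for n,q in dict(low=[(84,49),(187,86),(155,229),(56,195)],tall=[(328,105),(429,133),(396,275),(299,250)],round=[(541,208),(638,231),(601,366),(508,345)]).items(): print(n,*quad(w,q,.035))
for n,q in dict(tmid=[(294,60),(475,114),(418,330),(249,285)],tround=[(510,153),(682,203),(613,409),(450,362)]).items(): print(n,*quad(w,q,.013))
E
```

```text
[ 0.57092889 -0.31961146  0.22252325] [ 0.57108587 -0.23528393  0.38439773]
near [0.4861 0.2139] len 0.0724 0.0843 yaw 0.213 0.223
mid [0.5687 0.2312] len 0.0721 0.084 yaw 0.213 0.21
far [0.6546 0.2531] len 0.0721 0.0839 yaw 0.219 0.216
low [ 0.4732 -0.1681] len 0.038 0.0502 yaw -0.317 -0.315
tall [ 0.5624 -0.1854] len 0.038 0.0504 yaw -0.241 -0.242
round [ 0.6427 -0.2195] len 0.038 0.0504 yaw -0.212 -0.207
tmid [ 0.5602 -0.1855] len 0.0718 0.083 yaw -0.254 -0.258
tround [ 0.6437 -0.2171] len 0.0722 0.0827 yaw -0.262 -0.264
```

```bash
cat > st.py <<'E'
from h import *
import sys
def st(tx=None,ty=None,yaw=None):
    o=robot.get_obs();M=R.from_quat(o["tool_rot"]).as_matrix();p=o["position"]
    print("t",round(o["time"],2),"p",(p*1000).round(1),"xyaw",round(np.arctan2(M[1,0],M[0,0]),3),"ydir",M[:,1].round(3),"q",o["q"].round(2),"F",o["ft_force"].round(1),"w",round(o["grip_width"]*1e3,1))
    if tx is not None:
        d=np.array([tx-p[0],ty-p[1],0]);print("tool shift mm",(M.T@d*1000).round(1),"turn",round((np.arctan2(M[1,0],M[0,0])-(yaw-np.pi/2)+np.pi)%(2*np.pi)-np.pi,3))
if __name__=="__main__": st(*map(float,sys.argv[1:]))
E
python3 -m creep '[[[24,0,33],0,1],[[24,0,33],0,1],[[24,0,34],0,1],[[0,0,0],0.14,1],[[0,0,0],0.14,1],[[0,0,0],0.14,1],[[0,0,0],0.14,1],[[0,0,0],0.14,1]]' 25
python3 -m creep '[[[0,0,0],0.14,1],[[0,0,0],0.14,1],[[0,0,0],0.14,1],[[0,0,0],0.14,1],[[0,0,0],0.14,1],[[0,0,0],0.14,1],[[0,0,0],0.14,1],[[0,0,0],0.1,1]]'
python3 st.py .6427 -.2195 -.21
```

```text
time: 3.1
position: [0.6431, -0.2191, 0.2228]
tool_rot: [-0.664, 0.244, -0.244, 0.664]
ft_force: [0.3, 0.5, -0.0]
grip_width: 0.087
time: 3.9
position: [0.643, -0.2192, 0.2228]
tool_rot: [-0.444, 0.55, -0.55, 0.444]
ft_force: [0.1, 0.6, -0.9]
grip_width: 0.0868
t 3.9 p [ 643.  -219.2  222.8] xyaw -1.783 ydir [-0.  0. -1.] q [-0.49  0.6   1.28  0.    1.25  1.29] F [ 0.1  0.6 -0.9] w 86.8
tool shift mm [ 0.3 -0.  -0.3] turn -0.002
```

```bash
python3 -m creep '[[[0,45,0],0,1],[[0,45,0],0,1],[[0,45,0],0,1],[[0,30,0],0,1],[[0,20,0],0,1],[[0,0,0],0,1],[[0,0,0],0,1],[[0,0,0],0,1]]'
python3 st.py .6427 -.2195 -.21; python3 -c "
from h import *
grab('side','d2');crop('d2','d2c',260,90,120,100,6)"
```

```text
time: 4.7
position: [0.6444, -0.221, 0.0395]
tool_rot: [0.445, -0.548, 0.55, -0.446]
ft_force: [-0.0, -0.0, 0.1]
grip_width: 0.0869
t 4.7 p [ 644.4 -221.    39.5] xyaw -1.779 ydir [ 0.003 -0.002 -1.   ] q [-0.49  0.82  1.41  0.    0.91  1.29] F [-0.  -0.   0.1] w 86.9
tool shift mm [-1.1 -0.  -2. ] turn 0.002
```

View pics/d2c.png

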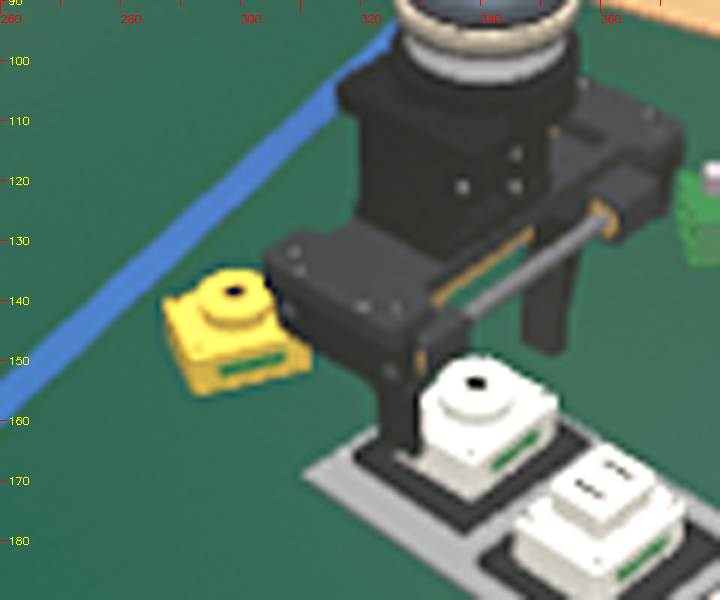

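```bash
python3 -m creep '[[[-1,12,-2],0,1],[[0,10,0],0,1],[[0,0,0],0,1],[[0,0,0],0,1]]'
python3 st.py .6427 -.2195 -.21
```

```text
time: 5.15
position: [0.6407, -0.2194, 0.0148]
tool_rot: [-0.445, 0.55, -0.549, 0.445]
ft_force: [-0.7, -0.4, -0.1]
grip_width: 0.0869
t 5.15 p [ 640.7 -219.4   14.8] xyaw -1.78 ydir [-0.001  0.001 -1.   ] q [-0.49  0.85  1.42 -0.    0.87  1.29] F [-0.7 -0.4 -0.1] w 86.9
tool shift mm [-0.3 -0.   1.9] turn 0.001
```

```bash
python3 -m creep '[[[0,-2,2],0,1],[[0,0,0],0,1],[[0,0,0],0,0.5],[[0,0,0],0,0.5],[[0,0,0],0,0.5],[[0,0,0],0,0.5],[[0,0,0],0,0.5],[[0,0,0],0,0.5]]' 25
python3 st.py .6427 -.2195 -.21
```

```text
time: 5.95
position: [0.6431, -0.22, 0.0176]
tool_rot: [-0.445, 0.549, -0.549, 0.445]
ft_force: [1.3, 0.2, 0.7]
grip_width: 0.0598
t 5.95 p [ 643.1 -220.    17.6] xyaw -1.78 ydir [-0.  0. -1.] q [-0.49  0.85  1.41 -0.    0.88  1.29] F [1.3 0.2 0.7] w 59.8
tool shift mm [-0.4  0.  -0.5] turn 0.001
```

```bash
python3 -m creep '[[[0,-15,0],0,0.5],[[0,-30,0],0,0.5],[[0,-40,0],0,0.5],[[0,-40,0],0,0.5],[[0,-10,0],0,0.5],[[0,0,0],-0.14,0.5],[[0,0,0],-0.14,0.5],[[0,0,0],-0.145,0.5]]'
python3 st.py .4868 .2146 .215
```

```text
time: 6.75
position: [0.6424, -0.2196, 0.1522]
tool_rot: [0.552, -0.442, 0.441, -0.552]
ft_force: [-0.1, -0.7, -1.5]
grip_width: 0.0601
t 6.75 p [ 642.4 -219.6  152.2] xyaw -1.349 ydir [-0.001  0.001 -1.   ] q [-0.49  0.68  1.35 -0.    1.12  0.86] F [-0.1 -0.7 -1.5] w 60.1
tool shift mm [-457.8    0.5  -56.3] turn 0.007
```

```bash
python3 -m creep '[[[-42,0,-5],0,0.5],[[-42,0,-5],0,0.5],[[-42,0,-5],0,0.5],[[-42,0,-5],0,0.5],[[-42,0,-5],0,0.5],[[-42,0,-5],0,0.5],[[-42,0,-5],0,0.5],[[-42,0,-5],0,0.5]]'
python3 -m creep '[[[-42,0,-5],0,0.5],[[-40,0,-6],0,0.5],[[-40,0,-5],0.007,0.5],[[0,0,0],0,0.5],[[0,0,0],0,0.5]]'
python3 st.py .4868 .2146 .215
```

```text
time: 7.55
position: [0.5308, 0.1011, 0.1522]
tool_rot: [0.551, -0.444, 0.443, -0.551]
ft_force: [0.3, -0.2, -1.3]
grip_width: 0.0599
time: 8.05
position: [0.4895, 0.2161, 0.1523]
tool_rot: [0.55, -0.444, 0.444, -0.55]
ft_force: [0.9, 0.5, -1.4]
grip_width: 0.0596
t 8.05 p [489.5 216.1 152.3] xyaw -1.359 ydir [-0.001 -0.001 -1.   ] q [ 0.21  0.51  1.73 -0.    0.91  1.57] F [ 0.9  0.5 -1.4] w 59.6
tool shift mm [ 0.9  0.  -3. ] turn -0.003
```

```bash
python3 -m creep '[[[0.5,20,-2.5],0,0.5],[[0,40,0],0,0.5],[[0,35,0],0,0.5],[[0,10,0],0,0.5],[[0,0,0],0,0.5],[[0,0,0],0,0.5],[[0,0,0],0,0.5]]'
python3 st.py .4868 .2146 .215;python3 -c "
from h import *
grab('side','d3');crop('d3','d3c',180,220,160,130,5)"
```

```text
time: 8.75
position: [0.4896, 0.2144, 0.0492]
tool_rot: [-0.548, 0.444, -0.446, 0.55]
ft_force: [-0.3, 0.2, -1.8]
grip_width: 0.0598
t 8.75 p [489.6 214.4  49.2] xyaw -1.362 ydir [ 0.003  0.001 -1.   ] q [ 0.2   0.68  1.8  -0.    0.67  1.57] F [-0.3  0.2 -1.8] w 59.8
tool shift mm [-0.8 -0.  -2.7] turn -0.007
```

View pics/d3c.png

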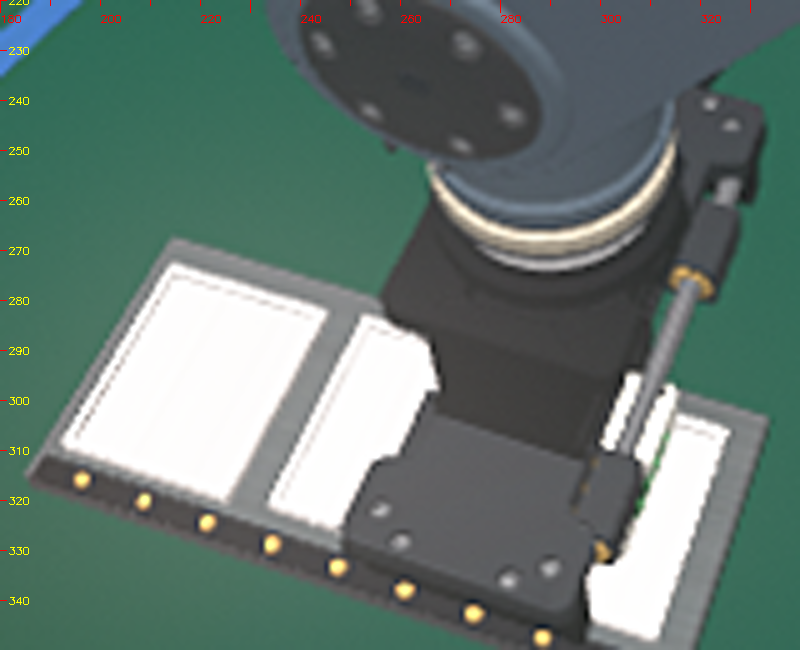

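```bash
python3 -m creep '[[[0,10,-2],0,0.5],[[0,8,0],0,0.5],[[0,2,0],0,0.5],[[0,0,0],0,0.5],[[0,0,0],0,0.5]]'
python3 st.py .4868 .2146 .215
```

```text
time: 9.3
position: [0.4861, 0.214, 0.0274]
tool_rot: [0.549, -0.445, 0.445, -0.549]
ft_force: [-0.1, -0.2, -1.0]
grip_width: 0.0598
t 9.3 p [486.1 214.   27.4] xyaw -1.362 ydir [-0. -0. -1.] q [0.2  0.72 1.81 0.   0.62 1.57] F [-0.1 -0.2 -1. ] w 59.8
tool shift mm [-0.4 -0.   0.8] turn -0.006
```

```bash
python3 -m creep '[[[0,2,0],0,0.5],[[0,1,0],0,0.5],[[0,0,0],0,0.5],[[0,0,0],0,0.5]]'
python3 st.py .4868 .2146 .215
python3 -m creep '[[[0,0.5,0],0,0.5],[[0,0.5,0],0,0.5],[[0,0,0],0,0.5],[[0,0,0],0,0.5]]'
python3 st.py .4868 .2146 .215
```

```text
time: 9.7
position: [0.4861, 0.214, 0.0246]
tool_rot: [-0.549, 0.445, -0.445, 0.549]
ft_force: [0.3, -0.5, -0.9]
grip_width: 0.0598
t 9.7 p [486.1 214.   24.6] xyaw -1.362 ydir [ 0. -0. -1.] q [ 0.2   0.72  1.81 -0.    0.61  1.57] F [ 0.3 -0.5 -0.9] w 59.8
tool shift mm [-0.5  0.   0.8] turn -0.006
time: 10.1
position: [0.4861, 0.214, 0.0236]
tool_rot: [0.549, -0.445, 0.445, -0.549]
ft_force: [-0.5, 0.3, -2.5]
grip_width: 0.0598
t 10.1 p [486.1 214.   23.6] xyaw -1.362 ydir [-0.  0. -1.] q [0.2  0.72 1.81 0.   0.61 1.57] F [-0.5  0.3 -2.5] w 59.8
tool shift mm [-0.5 -0.   0.8] turn -0.006
```

```bash
python3 -m creep '[[[0,0.5,0],0,0.5],[[0,0.5,0],0,0.5],[[0,0,0],0,0.5],[[0,0,0],0,0.5]]'
python3 st.py .4868 .2146 .215

```

```text
time: 10.5
position: [0.4861, 0.214, 0.0235]
tool_rot: [-0.549, 0.445, -0.445, 0.55]
ft_force: [-0.9, -1.1, 5.9]
grip_width: 0.0596
t 10.5 p [486.1 214.   23.5] xyaw -1.362 ydir [ 0.  0. -1.] q [ 0.2   0.72  1.81 -0.    0.61  1.57] F [-0.9 -1.1  5.9] w 59.6
tool shift mm [-0.5  0.   0.8] turn -0.006
```

```bash
python3 -m creep '[[[0,0,0],0,0.75],[[0,0,0],0,1],[[0,0,0],0,1],[[0,0,0],0,1],[[0,-15,0],0,1],[[0,-35,0],0,1],[[0,-45,0],0,1],[[0,-45,0],0,1]]'
python3 st.py .5624 -.1854 -.24
python3 -c "
from h import *
grab('side','d4');crop('d4','d4c',180,220,160,130,5)"
```

```text
time: 11.3
position: [0.4854, 0.2138, 0.1634]
tool_rot: [0.55, -0.446, 0.445, -0.549]
ft_force: [0.6, 0.3, -0.9]
grip_width: 0.0869
t 11.3 p [485.4 213.8 163.4] xyaw -1.362 ydir [-0.002 -0.    -1.   ] q [0.2  0.48 1.73 0.   0.93 1.57] F [ 0.6  0.3 -0.9] w 86.9
tool shift mm [406.5  -0.   -7.4] turn 0.449
```

View pics/d4c.png

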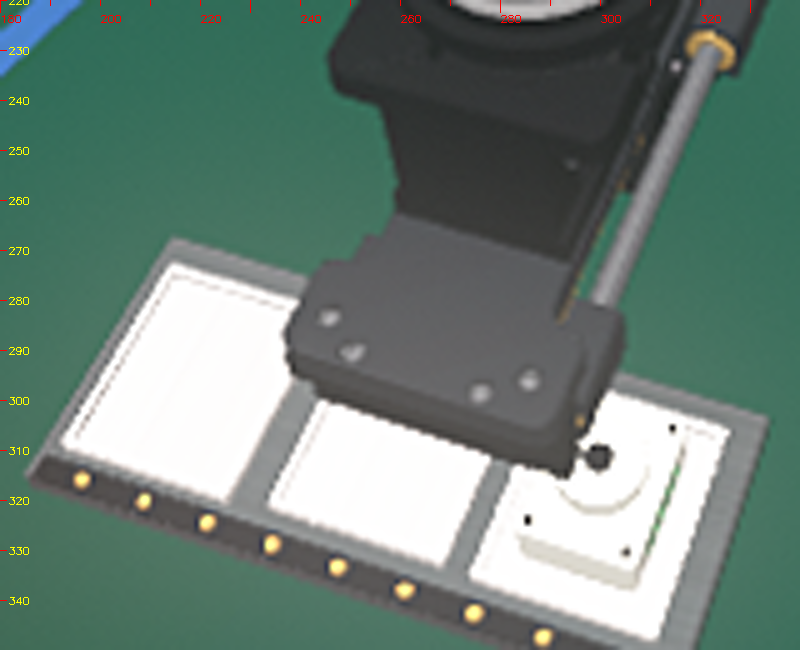

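```bash
python3 -m creep '[[[42,0,0],0,1],[[45,0,-1],0,1],[[45,0,-1],0,1],[[45,0,-1],0,1],[[45,0,-1],0,1],[[45,0,-1],0,1],[[45,0,-1],0,1],[[45,0,-1],0,1]]'
python3 -m creep '[[[45,0,0],0,1],[[0,0,0],0.15,1],[[0,0,0],0.15,1],[[0,0,0],0.149,1],[[0,0,0],0,1],[[0,0,0],0,1]]'
python3 st.py .5624 -.1854 -.24
```

```text
time: 12.15
position: [0.5532, -0.1385, 0.1622]
tool_rot: [-0.549, 0.445, -0.445, 0.549]
ft_force: [-0.2, 0.0, 0.8]
grip_width: 0.0872
time: 12.75
position: [0.5624, -0.1806, 0.1622]
tool_rot: [-0.437, 0.556, -0.555, 0.437]
ft_force: [0.4, -0.2, -0.7]
grip_width: 0.0868
t 12.75 p [ 562.4 -180.6  162.2] xyaw -1.808 ydir [-0.001  0.    -1.   ] q [-0.5   0.56  1.58 -0.    1.01  1.31] F [ 0.4 -0.2 -0.7] w 86.8
tool shift mm [ 4.6 -0.   1.1] turn 0.003
```

```bash
python3 -m creep '[[[4.5,40,1],0,1],[[0,45,0],0,1],[[0,30,0],0,1],[[0,15,0],0,1],[[0,0,0],0,1],[[0,0,0],0,1],[[0,0,0],0,1]]'
python3 st.py .5624 -.1854 -.24
```

```text
time: 13.45
position: [0.5639, -0.186, 0.0343]
tool_rot: [0.436, -0.555, 0.557, -0.437]
ft_force: [0.4, -0.3, 0.9]
grip_width: 0.0868
t 13.45 p [ 563.9 -186.    34.3] xyaw -1.81 ydir [ 0.003 -0.002 -1.   ] q [-0.51  0.75  1.65  0.    0.74  1.3 ] F [ 0.4 -0.3  0.9] w 86.8
tool shift mm [-0.2 -0.  -1.6] turn 0.0
```

```bash
python3 -m creep '[[[0,9,0],0,1],[[0,5,0],0,1],[[0,0,0],0,1],[[0,0,0],0,1]]'
python3 st.py .5624 -.1854 -.24
```

```text
time: 13.85
position: [0.5624, -0.1853, 0.0184]
tool_rot: [-0.437, 0.556, -0.556, 0.436]
ft_force: [-0.1, -1.1, 0.0]
grip_width: 0.087
t 13.85 p [ 562.4 -185.3   18.4] xyaw -1.811 ydir [-0.  0. -1.] q [-0.51  0.77  1.65  0.    0.72  1.3 ] F [-0.1 -1.1  0. ] w 87.0
tool shift mm [ 0.1 -0.   0.1] turn -0.0
```

Grip, lift, and turn to −1.356 (turn −0.455).

```bash
python3 -m creep '[[[0,0.5,0],0,1],[[0,0,0],0,0.5],[[0,0,0],0,0.5],[[0,0,0],0,0.5],[[0,0,0],0,0.5],[[0,0,0],0,0.5],[[0,0,0],0,0.5]]' 25
python3 st.py
python3 -m creep '[[[0,-15,0],0,0.5],[[0,-30,0],0,0.5],[[0,-40,0],0,0.5],[[0,-40,0],0,0.5],[[0,-10,0],0,0.5],[[0,0,0],-0.15,0.5],[[0,0,0],-0.15,0.5],[[0,0,0],-0.15,0.5]]'
python3 st.py .5698 .2327 .215
```

```text
time: 14.55
position: [0.5625, -0.1855, 0.0181]
tool_rot: [0.437, -0.556, 0.556, -0.436]
ft_force: [0.1, -0.0, 0.3]
grip_width: 0.0599
t 14.55 p [ 562.5 -185.5   18.1] xyaw -1.811 ydir [ 0. -0. -1.] q [-0.51  0.77  1.65 -0.    0.71  1.3 ] F [ 0.1 -0.   0.3] w 59.9
time: 15.35
position: [0.5617, -0.1849, 0.153]
tool_rot: [0.551, -0.444, 0.443, -0.551]
ft_force: [0.2, 0.7, -2.3]
grip_width: 0.0597
t 15.35 p [ 561.7 -184.9  153. ] xyaw -1.355 ydir [-0.001  0.001 -1.   ] q [-0.51  0.57  1.58  0.    0.99  0.85] F [ 0.2  0.7 -2.3] w 59.7
tool shift mm [-4.061e+02  3.000e-01  9.740e+01] turn 0.001
```

```bash
python3 -m creep '[[[-41,0,10],0,0.5],[[-41,0,10],0,0.5],[[-41,0,10],0,0.5],[[-41,0,10],0,0.5],[[-41,0,10],0,0.5],[[-41,0,10],0,0.5],[[-41,0,10],0,0.5],[[-41,0,10],0,0.5]]'
python3 -m creep '[[[-39,0,9],0,0.5],[[-39,0,8],0,0.5],[[0,0,0],0,0.5],[[0,0,0],0,0.5],[[0,0,0],0,0.5]]'
python3 st.py .5698 .2327 .215
```

```text
time: 16.15
position: [0.5714, 0.1538, 0.1526]
tool_rot: [0.55, -0.445, 0.444, -0.549]
ft_force: [0.8, -0.5, -2.5]
grip_width: 0.0593
time: 16.65
position: [0.5722, 0.231, 0.1526]
tool_rot: [0.55, -0.445, 0.445, -0.549]
ft_force: [0.2, -0.7, -1.0]
grip_width: 0.06
t 16.65 p [572.2 231.  152.6] xyaw -1.361 ydir [-0.001 -0.001 -1.   ] q [ 0.2   0.6   1.52 -0.    1.03  1.56] F [ 0.2 -0.7 -1. ] w 60.0
tool shift mm [-2.2  0.  -2. ] turn -0.006
```

```bash
python3 -m creep '[[[-2,20,-2],-0.006,0.5],[[0,40,0],0,0.5],[[0,35,0],0,0.5],[[0,15,0],0,0.5],[[0,8,0],0,0.5],[[0,4,0],0,0.5],[[0,0,0],0,0.5],[[0,0,0],0,0.5]]'
python3 st.py .5698 .2327 .215
python3 -c "
from h import *
grab('side','d5');crop('d5','d5c',180,220,160,130,5)"
```

```text
time: 17.45
position: [0.5716, 0.2337, 0.0324]
tool_rot: [-0.55, 0.443, -0.444, 0.552]
ft_force: [-0.6, 0.2, -1.4]
grip_width: 0.0601
t 17.45 p [571.6 233.7  32.4] xyaw -1.355 ydir [ 0.003  0.001 -1.   ] q [0.21 0.77 1.58 0.   0.78 1.56] F [-0.6  0.2 -1.4] w 60.1
tool shift mm [ 0.5 -0.  -2. ] turn 0.001
```

View pics/d5c.png

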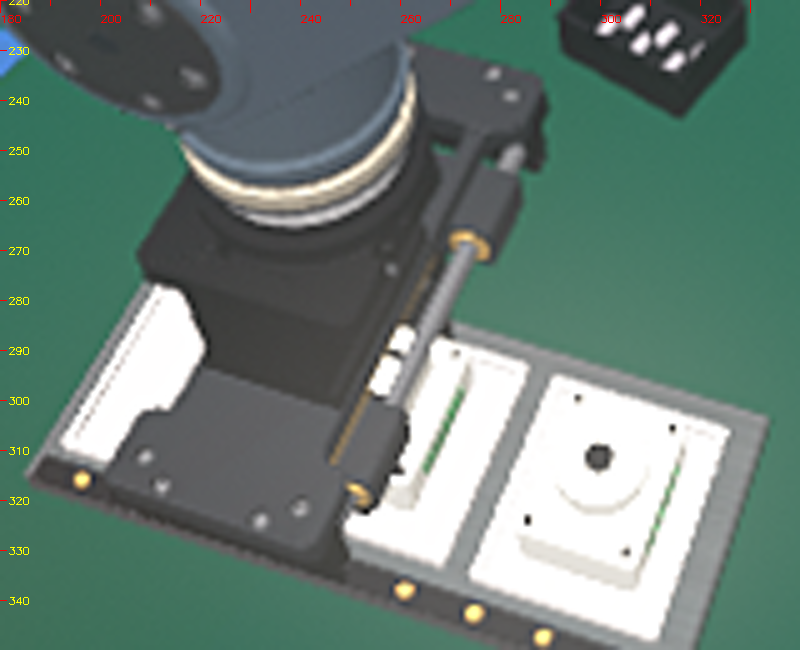

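```bash
python3 -m creep '[[[0,3,0],0,0.5],[[0,1,0],0,0.5],[[0,0,0],0,0.5],[[0,0,0],0,0.5],[[0,0,0],0,0.5]]'
python3 st.py .5698 .2327 .215
```

```text
time: 18.0
position: [0.5704, 0.2335, 0.0271]
tool_rot: [-0.551, 0.443, -0.443, 0.551]
ft_force: [-0.4, -0.0, -1.5]
grip_width: 0.0599
t 18.0 p [570.4 233.5  27.1] xyaw -1.355 ydir [ 0.  0. -1.] q [0.21 0.78 1.59 0.   0.78 1.56] F [-0.4 -0.  -1.5] w 59.9
tool shift mm [ 0.7 -0.  -0.8] turn 0.001
```

```bash
python3 -m creep '[[[0,1.5,0],0,0.5],[[0,1,0],0,0.5],[[0,0,0],0,0.5],[[0,0,0],0,0.5]]'
python3 -m creep '[[[0,0.5,0],0,0.5],[[0,0.5,0],0,0.5],[[0,0,0],0,0.5],[[0,0,0],0,0.5]]'
```

```text
time: 18.4
position: [0.5704, 0.2335, 0.0244]
tool_rot: [0.551, -0.443, 0.443, -0.551]
ft_force: [0.5, 0.9, -1.1]
grip_width: 0.0599
time: 18.8
position: [0.5706, 0.2335, 0.0241]
tool_rot: [-0.551, 0.443, -0.443, 0.551]
ft_force: [-0.3, 0.3, 4.0]
grip_width: 0.0601
```

Contact (+5 N at expected height). Release, retreat.

```bash
python3 -m creep '[[[0,0,0],0,0.75],[[0,0,0],0,1],[[0,0,0],0,1],[[0,0,0],0,1],[[0,-15,0],0,1],[[0,-35,0],0,1],[[0,-45,0],0,1],[[0,-40,0],0,1]]'
python3 st.py .4732 -.1681 -.316
```

```text
time: 19.6
position: [0.5706, 0.2335, 0.1612]
tool_rot: [-0.551, 0.443, -0.443, 0.551]
ft_force: [0.7, -0.1, 0.4]
grip_width: 0.0872
t 19.6 p [570.6 233.5 161.2] xyaw -1.355 ydir [ 0.001  0.    -1.   ] q [0.21 0.59 1.51 0.   1.04 1.56] F [ 0.7 -0.1  0.4] w 87.2
tool shift mm [ 3.715e+02 -2.000e-01 -1.811e+02] turn 0.532
```

```bash
python3 -m creep '[[[37,0,-18],0,1],[[37,0,-18],0,1],[[37,0,-18],0,1],[[37,0,-18],0,1],[[37,0,-18],0,1],[[37,0,-18],0,1],[[37,0,-18],0,1],[[37,0,-18],0,1]]'
python3 -m creep '[[[38,0,-19],0,1],[[38,0,-18],0,1],[[0,0,0],0.14,1],[[0,0,0],0.14,1],[[0,0,0],0.14,1],[[0,0,0],0.112,1],[[0,0,0],0,1],[[0,0,0],0,1]]'
python3 st.py .4732 -.1681 -.316
```

```text
time: 20.4
position: [0.4929, -0.0881, 0.1597]
tool_rot: [-0.551, 0.443, -0.444, 0.551]
ft_force: [1.0, -0.7, 0.1]
grip_width: 0.0869
time: 21.2
position: [0.4735, -0.1687, 0.1592]
tool_rot: [0.416, -0.572, 0.572, -0.416]
ft_force: [0.0, 0.3, 0.6]
grip_width: 0.0869
t 21.2 p [ 473.5 -168.7  159.2] xyaw -1.885 ydir [ 0.001 -0.001 -1.   ] q [-0.56  0.46  1.8  -0.    0.88  1.32] F [0.  0.3 0.6] w 86.9
tool shift mm [-0.5 -0.  -0.4] turn 0.002
```

```bash
python3 -m creep '[[[0,40,0],0,1],[[0,45,0],0,1],[[0,30,0],0,1],[[0,15,0],0,1],[[0,0,0],0,1],[[0,0,0],0,1],[[0,0,0],0,1]]'
python3 -m creep '[[[0,6,0],0,1],[[0,4,0],0,1],[[0,0,0],0,1],[[0,0,0],0,1],[[0,0,0],0,1]]'
python3 st.py .4732 -.1681 -.316
```

```text
time: 21.9
position: [0.4742, -0.1691, 0.0297]
tool_rot: [0.415, -0.572, 0.573, -0.416]
ft_force: [0.0, -0.6, -0.6]
grip_width: 0.0876
time: 22.4
position: [0.4733, -0.1687, 0.0186]
tool_rot: [0.415, -0.572, 0.573, -0.415]
ft_force: [0.6, -0.2, 0.4]
grip_width: 0.0872
t 22.4 p [ 473.3 -168.7   18.6] xyaw -1.887 ydir [ 0. -0. -1.] q [-0.57  0.71  1.88  0.    0.54  1.32] F [ 0.6 -0.2  0.4] w 87.2
tool shift mm [-0.5 -0.  -0.3] turn -0.0
```

```bash
python3 -m creep '[[[0,0.5,0],0,1],[[0,0,0],0,0.5],[[0,0,0],0,0.5],[[0,0,0],0,0.5],[[0,0,0],0,0.5],[[0,0,0],0,0.5],[[0,0,0],0,0.5]]' 25
python3 st.py
python3 -m creep '[[[0,-15,0],0,0.5],[[0,-30,0],0,0.5],[[0,-40,0],0,0.5],[[0,-40,0],0,0.5],[[0,-10,0],0,0.5],[[0,0,0],-0.14,0.5],[[0,0,0],-0.14,0.5],[[0,0,0],-0.14,0.5]]'
python3 -m creep '[[[0,0,0],-0.111,0.5],[[0,0,0],0,0.5],[[0,0,0],0,0.5]]'
python3 st.py .6535 .2515 .215
```

```text
time: 23.1
position: [0.4733, -0.1687, 0.0181]
tool_rot: [0.415, -0.572, 0.573, -0.415]
ft_force: [0.6, -0.2, -0.6]
grip_width: 0.0599
t 23.1 p [ 473.3 -168.7   18.1] xyaw -1.887 ydir [ 0. -0. -1.] q [-0.57  0.72  1.88 -0.    0.54  1.32] F [ 0.6 -0.2 -0.6] w 59.9
time: 23.9
position: [0.4724, -0.1681, 0.1521]
tool_rot: [0.527, -0.473, 0.471, -0.527]
ft_force: [0.3, 0.4, -1.8]
grip_width: 0.0599
time: 24.2
position: [0.4727, -0.1683, 0.1522]
tool_rot: [0.55, -0.445, 0.444, -0.55]
ft_force: [-0.0, 1.0, -2.1]
grip_width: 0.0599
t 24.2 p [ 472.7 -168.3  152.2] xyaw -1.358 ydir [-0.002  0.001 -1.   ] q [-0.57  0.47  1.81  0.    0.87  0.79] F [-0.   1.  -2.1] w 59.9
tool shift mm [-3.722e+02  1.000e-01  2.652e+02] turn -0.003
```

```bash
python3 -m creep '[[[-34,0,24],0,0.5],[[-34,0,24],0,0.5],[[-34,0,24],0,0.5],[[-34,0,24],0,0.5],[[-34,0,24],0,0.5],[[-34,0,24],0,0.5],[[-34,0,24],0,0.5],[[-34,0,24],0,0.5]]'
python3 -m creep '[[[-34,0,25],0,0.5],[[-33,0,24],0,0.5],[[-33,0,24],0,0.5],[[0,0,0],0,0.5],[[0,0,0],0,0.5],[[0,0,0],0,0.5]]'
python3 st.py .6535 .2515 .215
```

```text
time: 25.0
position: [0.6029, 0.1397, 0.1523]
tool_rot: [0.551, -0.444, 0.444, -0.55]
ft_force: [0.7, -0.7, -0.8]
grip_width: 0.0599
time: 25.6
position: [0.6518, 0.2503, 0.1521]
tool_rot: [0.551, -0.444, 0.443, -0.55]
ft_force: [-0.5, 0.5, -1.8]
grip_width: 0.0596
t 25.6 p [651.8 250.3 152.1] xyaw -1.357 ydir [-0.003 -0.001 -1.   ] q [ 0.21  0.7   1.29 -0.    1.15  1.56] F [-0.5  0.5 -1.8] w 59.6
tool shift mm [-0.9 -0.   1.9] turn -0.001
```

```bash
python3 -m creep '[[[-0.5,20,1],0,0.5],[[0,40,0],0,0.5],[[0,35,0],0,0.5],[[0,15,0],0,0.5],[[0,8,0],0,0.5],[[0,4,0],0,0.5],[[0,0,0],0,0.5],[[0,0,0],0,0.5]]'
python3 st.py .6535 .2515 .215
python3 -c "
from h import *
grab('side','d6');crop('d6','d6c',170,200,160,130,5)"
```

```text
time: 26.4
position: [0.6551, 0.2522, 0.0328]
tool_rot: [-0.55, 0.443, -0.444, 0.552]
ft_force: [-0.8, 0.5, -0.7]
grip_width: 0.0598
t 26.4 p [655.1 252.2  32.8] xyaw -1.356 ydir [ 0.003  0.001 -1.   ] q [ 0.21  0.85  1.35 -0.    0.94  1.56] F [-0.8  0.5 -0.7] w 59.8
tool shift mm [ 0.4 -0.  -1.7] turn -0.0
```

View pics/d6c.png

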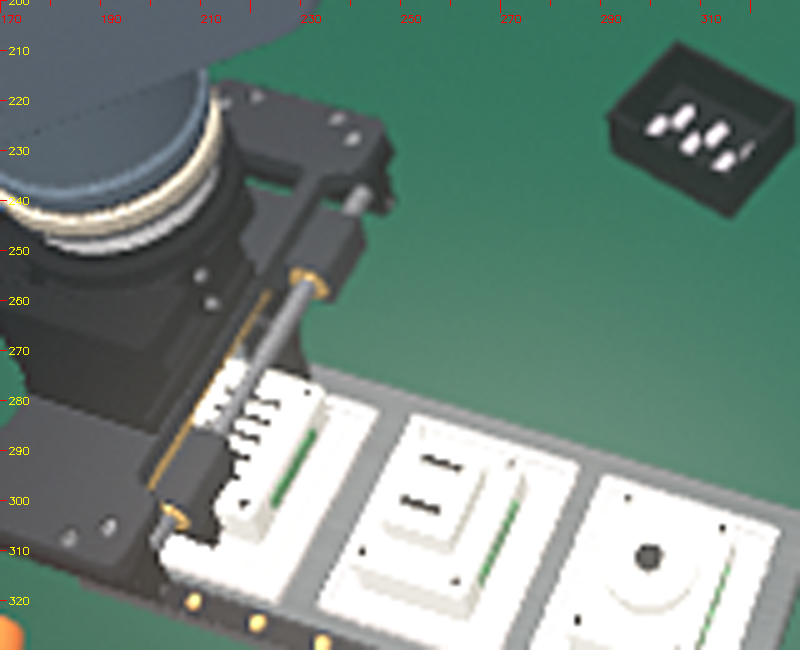

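Tall sits centred in the middle nest, the round one in the near nest; the low one is over the far nest. Lowering.

```bash
python3 -m creep '[[[0,3,0],0,0.5],[[0,1,0],0,0.5],[[0,0,0],0,0.5],[[0,0,0],0,0.5],[[0,0,0],0,0.5]]'
python3 st.py .6535 .2515 .215
python3 -m creep '[[[0,1.5,0],0,0.5],[[0,0.5,0],0,0.5],[[0,0,0],0,0.5],[[0,0,0],0,0.5]]'
```

```text
time: 26.95
position: [0.6538, 0.252, 0.0271]
tool_rot: [-0.551, 0.444, -0.444, 0.551]
ft_force: [0.0, -0.0, -2.2]
grip_width: 0.0599
t 26.95 p [653.8 252.   27.1] xyaw -1.356 ydir [ 0.  0. -1.] q [0.21 0.86 1.35 0.   0.93 1.56] F [ 0.  -0.  -2.2] w 59.9
tool shift mm [ 0.4 -0.  -0.4] turn -0.0
time: 27.35
position: [0.6537, 0.252, 0.025]
tool_rot: [0.551, -0.444, 0.443, -0.551]
ft_force: [-1.0, 0.7, -2.8]
grip_width: 0.0598
```

```bash
python3 -m creep '[[[0,0.5,0],0,0.5],[[0,0.5,0],0,0.5],[[0,0.3,0],0,0.5],[[0,0,0],0,0.5],[[0,0,0],0,0.5]]'
```

```text
time: 27.85
position: [0.6539, 0.252, 0.0241]
tool_rot: [-0.551, 0.443, -0.444, 0.551]
ft_force: [-0.8, -0.2, 2.2]
grip_width: 0.0597
```

```bash
python3 -m creep '[[[0,0,0],0,0.75],[[0,0,0],0,1],[[0,0,0],0,1],[[0,0,0],0,1],[[0,-15,0],0,1],[[0,-35,0],0,1],[[0,-45,0],0,1],[[0,-45,0],0,1]]'
python3 -m creep '[[[45,0,0],0,1],[[45,0,0],0,1],[[45,0,0],0,1],[[45,0,0],0,1],[[45,0,0],0,1],[[30,0,0],0,1],[[0,0,0],0,1],[[0,0,0],0,1]]'
python3 -c "
from h import *
c=grab('side','d7');grab('scene','s7')
crop('d7','d7c',170,200,160,150,5);crop('s7','s7c',320,90,130,90,6)
for n,p in dict(near=(.4868,.2146),mid=(.5698,.2327),far=(.6528,.2508)).items(): print(n,proj(c,[*p,.041]))"
```

```text
time: 28.65
position: [0.6536, 0.2519, 0.1658]
tool_rot: [0.551, -0.444, 0.443, -0.551]
ft_force: [1.0, 1.0, -0.1]
grip_width: 0.0873
time: 29.45
position: [0.7082, 0.0022, 0.1646]
tool_rot: [-0.55, 0.444, -0.444, 0.551]
ft_force: [0.2, 0.3, 0.2]
grip_width: 0.0869
near [[298.20447827 314.36848926]]
mid [[256.59613696 300.92971617]]
far [[217.25982795 288.31057704]]
```

View pics/d7c.png

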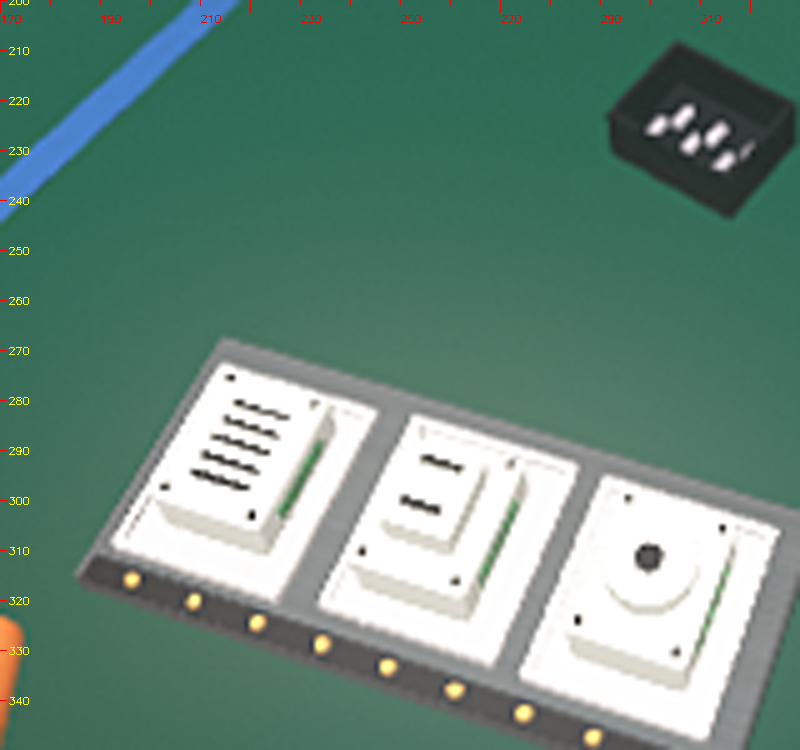

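View pics/s7.png

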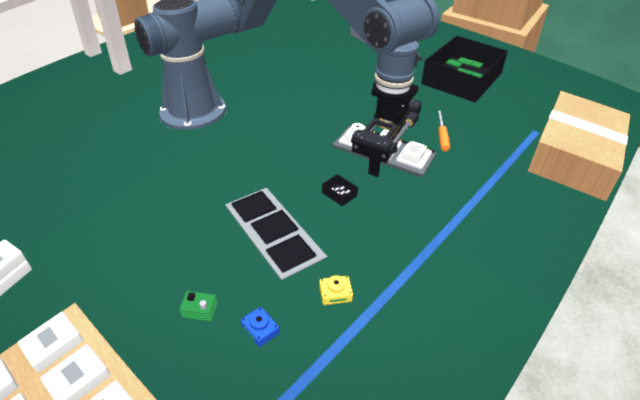

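View pics/s7c.png

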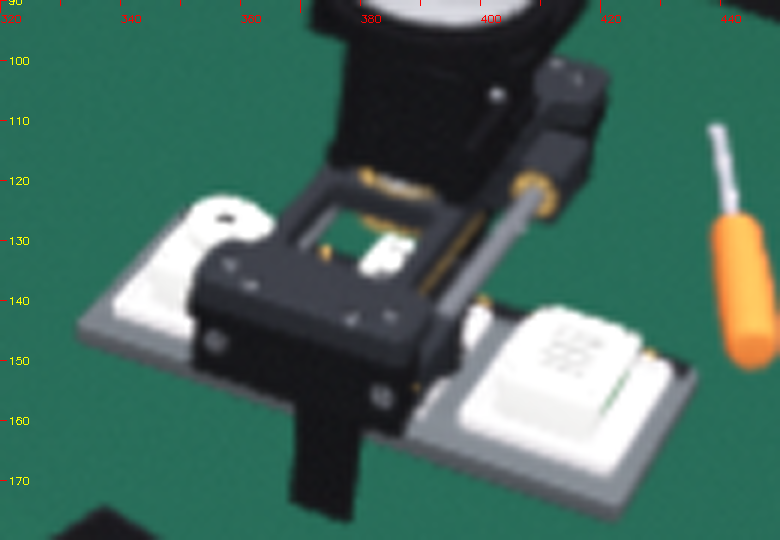

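```bash
python3 - <<'E'
from h import *
c=grab("side")
C=lambda q:(170+q[0]/5,200+q[1]/5)
for n,q,k in(("low",[(231,377),(315,404),(252,515),(165,486)],(217.3,288.3)),("tall",[(423,432),(511,463),(456,581),(362,551)],0),("round",[(628,498),(723,528),(677,651),(577,619)],0)):
    P=np.array([at(c,*C(a),.041) for a in q]);print(n,P.mean(0)[:2].round(4),[np.linalg.norm(P[i]-P[i-1]).round(4) for i in range(4)])
robot.hand_in();print(robot.get_obs()["time"])
E
```

```text
low [0.6504 0.2506] [np.float64(0.05), np.float64(0.0381), np.float64(0.0498), np.float64(0.0379)]
tall [0.5679 0.2318] [np.float64(0.0519), np.float64(0.0384), np.float64(0.0502), np.float64(0.0385)]
round [0.4833 0.2128] [np.float64(0.05), np.float64(0.0384), np.float64(0.0495), np.float64(0.0386)]
the job is handed in; nothing more can be done
the job is handed in; nothing more can be done
```

All three modules are in the nests in reverse order, and the job is handed in at about 29.5 s. The round module (farthest in the carrier) went to the nearest nest. The tall one went to the middle nest, and the low one (nearest) to the farthest nest.

- **Set-down:** each module was lowered until the force reading showed contact, a few newtons, at the expected floor height. It was then released, and the gripper ended open and clear of everything.
- **Position and flatness:** I re-measured the screw dots from the side camera before handing in. The dot spacing came out at 38 x 50 mm for all three, within 1–2 mm, so they sit flat at the expected height. Their centres agree with the nest centres to about 2 mm, seen by that same camera, against 9 mm of play.
- **Rest of the scene:** the pictures show the trays empty and the screw bin and the blue and yellow look-alikes where they were.
- **Disagreement:** the scene and side cameras disagree by up to about 7 mm on absolute position. I took the positions for picking and placing from the wrist camera, whose measured sizes matched the given ones.

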